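# Draw the next vial from the gravity track

### The arm

A 6-joint arm with a two-finger parallel gripper is mounted at the origin on the work surface. World frame = base frame: x ahead of the robot, y to its left, z up, the work surface at z = 0. Lengths are in mm, angles in rad, forces in N, time in s.
With the tool pointing down it reaches from about 400 to 825 mm from the base axis. Payload 7 kg.
Tool frame: the origin (TCP) lies at the very end of the fingers, on their centre line; the grasp point (between the pads) lies 19 mm behind it; z points along the fingers, y is the line along which they close (so a half turn about z gives the same grasp; the last joint's range is limited). The gripper opens to 88 mm and grips with 3 to 60 N. Pads are 19 mm wide; open, the fingers measure 130 mm over their backs; the gripper's body (78 mm by 193 mm) begins 47 mm behind the grasp point.
Start: joints at [-0.936, 0.359, 0.012, 0, -1.224, -0.288], TCP at [229.398, -634.8, 226.561] pointing down, gripper open.
Joint ranges: [-3.07, 3.07], [-1.43, 2.12], [-1.02, 1.25], [-3.03, 1.67], [-3.05, -0], [-3.03, 3.03]. Speed limits (rad/s): [2.39, 2.39, 3.01, 3.14, 3.14, 3.14].

### API

Orientations are given as a unit quaternion [x, y, z, w].
In Python, from plant import bot gives the robot as it stands. Calls block until the motion is done:
- bot.move_ptp(position, orientation): joint-space move of the TCP to a pose.
- bot.line_to(position, velocity=150, ori=None): straight line of the TCP; ori=None keeps the orientation; velocity is the mean speed in mm/s.
- bot.move_joints(angles): joint-space move.
- bot.move_gripper(opening, force=None): finger opening in mm; force is the grip in N (None keeps the last); returns when the fingers have stopped.
- bot.pause(seconds).
- bot.solve_ik(position, orientation): joint angles nearest the present ones, or None.
- bot.read_state(): the state.
- bot.camera(name): name is "side" or "top"; returns the picture (420x560x3 uint8, red, green, blue); there is no depth.
- bot.get_calibration(name): a dict with "fx", "fy", "cx", "cy" (pixels), "view" (4x4, takes a point from world to camera coordinates). Camera axes: x right, y up, looking along -z (the intrinsics and any distortion apply to the point x, -y, -z); pixel columns grow to the right and rows downward; lengths in mm; the calibration is good to about 2 mm. A picture is of the moment at which its call begins. get_calibration takes no time and is no camera call.
A pose or a line that the arm cannot do raises bot.Unreachable and nothing moves.
- bot.close_job(): hands the job in; it is judged then, once.
The state is a dict: "t": time; "joint_pos": joint angles; "qvel": joint speeds; "tau": joint torques, N m; "tcp_pos": TCP position; "eef_rot": TCP orientation; "contact_force": force on the tool from outside, world axes, zero at the start; "moment": the same for the moment, N m; "width": finger opening in mm; "finger_force": force on a finger pad.
Only numpy, scipy, OpenCV 4.12 (cv2) and the standard library are available. Lean on these libraries where they do the work, as an engineer would, in place of code of your own. Each camera call takes 0.05 s, during which the arm holds its last target. There are 200 camera calls.

### The job

Take the vial that rests against the stop at the low end of the sloped track and lay it gently, lying along the groove and centred, in the empty wide V-shaped cradle, then let go. Let the next vial roll down to the stop by itself; do not lift it off the track and do not drop any vial.

Things in the scene. Friction and masses are not known exactly. Their poses are not given: they have to be found in the camera images.
- vial_a: The vial to take: lowest of four identical amber vials with white caps, lying against the stop. A cylinder 30 mm in diameter, 50 mm long with cap, about 45 g. Origin at its middle; x runs along its length to the cap, level; y, z turn as it rolls. Its flat ends, 50 mm apart, overhang the track by 5 mm and are free: grip from above across the ends. The next vial touches its uphill side.
- vial_b: The next vial up the track: same shape and frame as vial_a, touching it from uphill, centres 30 mm apart. When vial_a is lifted away it rolls down to the stop by itself, followed by the two vials above it.
- track_stop (a point): Point on the fixed track: centre of a vial resting at the stop, 62 mm above the bench. x level across the track, y level uphill, z up. Slope 10 degrees, 215 mm long. Floor here 40 mm wide, 15 mm below; stop plate 15 mm downhill, 36 mm wide, top 2 mm above the point. From 24 mm uphill the track is 59 mm wide with side rails 5 mm below the vial centres. Foot 60 mm wide, 6 mm high.
- cradle_seat (a point): Centre of a vial resting in the fixed wide steel V cradle, 60 mm above the bench. x level along the groove, y across, z up. Groove 36 mm long (the vial overhangs 7 mm at each end; cap at either end), walls at 45 degrees, mouth 57 mm wide, 7 mm above the point. White foot 60 x 80 mm, 8 mm high. A like pedestal nearby with a narrow groove holding a slender 12 mm vial is not the one.
There are look-alikes about, which are no part of the job. Leave any blue look-alike of the part that bears track_stop alone. What is shaped like the vial_b but purple is not meant.

How it is judged (in metres and radians):
On the way, in this order (a step that is already met when the one before it is completed fails the run):
1. the end vial is lifted clear of the track (z of vial_a in the frame of track_stop above 0.035 m), for 0.1 s.
2. that vial lies in the wide cradle, and the next vial has rolled to the stop (horizontal distance between vial_a and cradle_seat below 0.014 m and z of vial_a in the frame of cradle_seat between -0.007 and 0.007 m and angle between the x axis of vial_a and the x axis of cradle_seat, either way round below 0.175 rad and distance between vial_b and track_stop below 0.01 m), for 0.2 s.
At the end, for the whole second after the job is handed in: vial_a lies at rest in the wide cradle: its centre within 14 mm (level) and 7 mm (height) of the seat point and its axis within 10 degrees of the groove; vial_b rests with its centre within 10 mm of the stop point of the track (all of step 2 and linear speed of each of vial_a, vial_b below 0.02 m/s); the robot touches nothing.
It fails at once if the next vial is lifted off the track (over 45 mm above the stop point) (z of vial_b in the frame of track_stop above 0.045 m).
It fails at once if one of the two vials falls to the bench (height (world z) of any of vial_a, vial_b below 0.035 m).
It fails at once if the vial is dropped or thrown: out of the fingers and faster than 0.6 m/s (a fall of about 20 mm) (contact force between the fingers and vial_a below 0.02 N and linear speed of vial_a above 0.6 m/s).
It also fails if it takes over 35 s, if anything falls off the work surface, if the arm or the gripper's body presses on something with over 40 N, if the wrist force passes 120 N, or if a joint passes its speed limit or range.

## Working session

There is one attempt and no reset: what is moved stays moved. The work goes in short steps, each a Python script; the robot and the scene stay as the last script left them, time stands still between calls to the robot, and variables do not carry over. Pictures are saved under pics/ and viewed, at most 10 in all, crops included, and the job is handed in when it is done.

```bash
ls; mkdir -p pics; python3 - <<'E'
from plant import bot
import cv2,numpy as np
for n in("top","side"):
    im=bot.camera(n); cv2.imwrite(f"pics/{n}0.png",im[:,:,::-1]); c=bot.get_calibration(n); print(n,c)
s=bot.read_state();print(s['t'],s['eef_rot'],s['width'])
E
```

```text
pics
top {'fx': 389.1766063996103, 'fy': 389.1766063996103, 'cx': 279.1120112838954, 'cy': 209.46999321893014, 'view': array([[-2.83706068e-02, -9.99596777e-01, -1.17977353e-03,
        -2.86571944e+01],
       [ 9.84387492e-01, -2.81440048e-02,  1.73750342e-01,
        -4.76503663e+02],
       [-1.73713485e-01,  3.76804832e-03,  9.84789027e-01,
        -6.83540322e+02],
       [ 0.00000000e+00,  0.00000000e+00,  0.00000000e+00,
         1.00000000e+00]])}
side {'fx': 430.18377133459757, 'fy': 430.18377133459757, 'cx': 285.6337368446251, 'cy': 214.43137059500503, 'view': array([[-9.85717616e-01, -1.68389559e-01, -2.39551931e-03,
         4.58954247e+02],
       [ 9.91890222e-02, -5.92010050e-01,  7.99803500e-01,
        -1.31711101e+02],
       [-1.36096730e-01,  7.88142790e-01,  6.00257131e-01,
        -7.16971542e+02],
       [ 0.00000000e+00,  0.00000000e+00,  0.00000000e+00,
         1.00000000e+00]])}
0.1 [-1.72468938e-01  9.85014662e-01  7.34134503e-04 -2.06071480e-04] 87.35818983215347
```

View pics/top0.png

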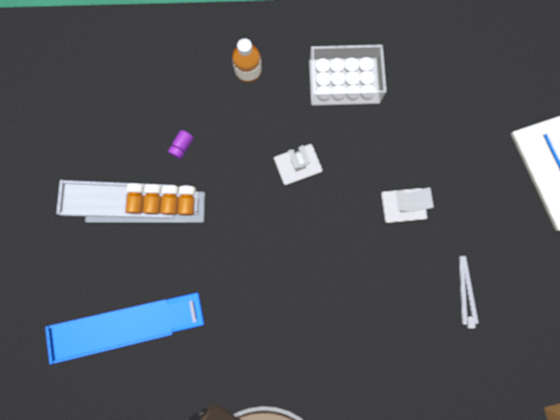

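View pics/side0.png

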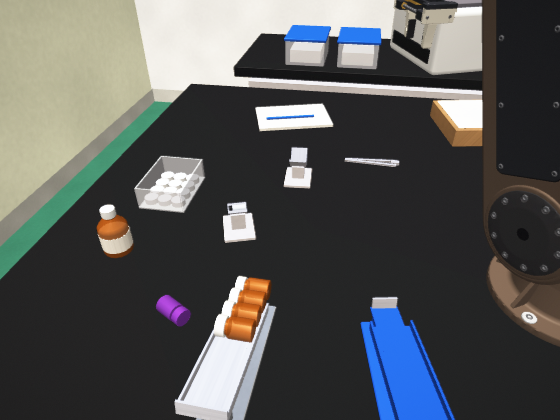

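```bash
cat > h.py <<'E'
import cv2,numpy as np
from plant import bot
def proj(n,P):
    c=bot.get_calibration(n);q=c['view']@np.append(P,1.)
    return np.array([c['cx']+c['fx']*q[0]/-q[2],c['cy']-c['fy']*q[1]/-q[2]])
def ray(n,uv):
    c=bot.get_calibration(n);V=c['view'];R=V[:3,:3]
    d=R.T@np.array([(uv[0]-c['cx'])/c['fx'],-(uv[1]-c['cy'])/c['fy'],-1.]);return -R.T@V[:3,3],d/np.linalg.norm(d)
def plane(n,uv,z):
    o,d=ray(n,uv);return o+d*(z-o[2])/d[2]
def tri(u1,u2):
    (a,d),(b,e)=ray("top",u1),ray("side",u2)
    s,t=np.linalg.lstsq(np.c_[d,-e],b-a,rcond=None)[0];p,q=a+s*d,b+t*e
    return (p+q)/2,np.linalg.norm(p-q)
def snap(n):return bot.camera(n)[:,:,::-1].copy()
E
python3 - <<'E'
import cv2,numpy as np
t=cv2.imread('pics/top0.png');s=cv2.imread('pics/side0.png')
def c(im,x,y,w,h,W,H):return cv2.resize(im[y:y+h,x:x+w],(W,H),interpolation=cv2.INTER_CUBIC)
m=np.zeros((600,800,3),np.uint8)
m[:300,:400]=c(t,115,165,100,75,400,300);m[:300,400:]=c(t,360,165,100,75,400,300)
m[300:,:400]=c(s,190,260,100,75,400,300);m[300:,400:]=c(s,250,130,100,75,400,300)
cv2.imwrite('pics/m0.png',m)
E
```

```text
(no output)
```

View pics/m0.png

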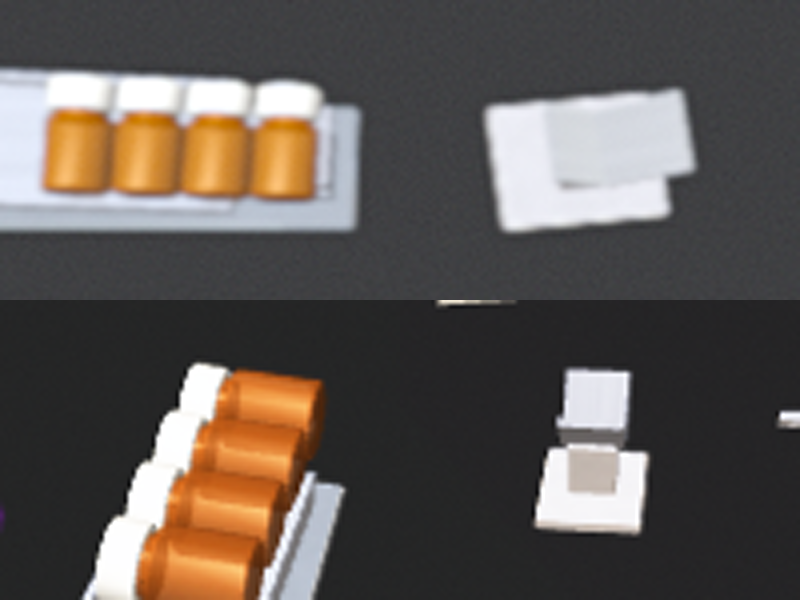

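Candidates:
- **Tracks:** white track with 4 amber vials, top pixel (160,200), is the one I want. The blue track at (125,328) is a look-alike.
- **Vials:** vial_a is the rightmost, lowest one, at (187,200) next to the stop plate. The purple vial at (180,144) and the amber bottle at (247,62) are not meant.
- **Cradles:** the wide V cradle is at (414,202), 35×23 px, which matches 57×36 mm. The narrow one holding the slender vial, at (298,163), is not meant.

The crop confirms the choice. Next I measure.

```bash
python3 - <<'E'
from h import *
t=cv2.imread('pics/top0.png');s=cv2.imread('pics/side0.png')
def blobs(m,off,k=None):
    c,_=cv2.findContours(m.astype(np.uint8),0,2)
    for q in sorted(c,key=cv2.contourArea)[::-1][:3]:
        if cv2.contourArea(q)>25:
            r=cv2.minAreaRect(q+np.array(off));print(' area',cv2.contourArea(q),'c',np.round(r[0],2),'wh',np.round(r[1],1),'box',np.round(cv2.boxPoints(r),1).tolist())
    return
# amber body columns
x,y,w,h=115,165,100,75;cr=t[y:y+h,x:x+w];hsv=cv2.cvtColor(cr,cv2.COLOR_BGR2HSV)
print('amber');blobs((hsv[...,1]>130)&(hsv[...,0]<25),(x,y))
print('cap');blobs((cr.min(2)>243),(x,y))
x,y,w,h=370,175,75,55;cr=t[y:y+h,x:x+w];g=cr.min(2)
print('cradle all');blobs(g>130,(x,y));print('steel');blobs((g>130)&(g<214),(x,y));print('foot');blobs(g>=222,(x,y))
print(g[8:45:4,8:66:3])
# manual first estimates
a=plane('top',(186.75,200),62);b=plane('top',(187.4,190),62);d=plane('top',(186.1,204.5),62)
print('a',a,b,d,'side',proj('side',a),[proj('side',p) for p in (a+[25,0,0],a-[25,0,0])])
for c in [(548,97),(683,90),(693,172),(560,185)]:
    p=plane('top',(360+c[0]/4,165+c[1]/4),67);print(p)
for c in [(485,105),(504,232),(670,214)]:
    p=plane('top',(360+c[0]/4,165+c[1]/4),8);print('foot',p)
for c in [(567,370),(630,371),(625,432),(559,428)]:
    p=plane('side',(250+(c[0]-400)/4,130+(c[1]-300)/4),67);print('side',p)
for c in [(545,450),(648,453),(640,533),(535,526)]:
    p=plane('side',(250+(c[0]-400)/4,130+(c[1]-300)/4),8);print('sidefoot',p)
E
```

```text
amber
 area 1151.0 c [159.55 203.2 ] wh [66.6 19.8] box [[125.9000015258789, 211.8000030517578], [126.5999984741211, 192.0], [193.1999969482422, 194.60000610351562], [192.5, 214.39999389648438]]
cap
 area 69.5 c [151. 188.] wh [ 6. 12.] box [[145.0, 185.0], [157.0, 185.0], [157.0, 191.0], [145.0, 191.0]]
 area 67.5 c [133.5 187. ] wh [ 6. 13.] box [[127.0, 184.0], [140.0, 184.0], [140.0, 190.0], [127.0, 190.0]]
 area 61.5 c [168.5 189. ] wh [ 6. 13.] box [[162.0, 186.0], [175.0, 186.0], [175.0, 192.0], [162.0, 192.0]]
cradle all
 area 1455.0 c [407.39 204.61] wh [32.  51.1] box [[380.3999938964844, 191.10000610351562], [431.29998779296875, 186.3000030517578], [434.29998779296875, 218.10000610351562], [383.5, 223.0]]
steel
 area 1455.0 c [407.39 204.61] wh [32.  51.1] box [[380.3999938964844, 191.10000610351562], [431.29998779296875, 186.3000030517578], [434.29998779296875, 218.10000610351562], [383.5, 223.0]]
foot
 area 528.0 c [403.85 204.92] wh [29.5 40.2] box [[382.3999938964844, 192.10000610351562], [422.5, 188.3000030517578], [425.29998779296875, 217.6999969482422], [385.2000122
[... 1131 characters left out ...]
 67.        ]
[ 498.44088257 -499.58981591   67.        ]
[ 460.65918598 -498.7651006    67.        ]
[ 456.45801156 -438.3182946    67.        ]
foot [ 506.4460967  -440.70822066    8.        ]
foot [ 443.35823789 -442.43724708    8.        ]
foot [ 449.85293638 -524.01067639    8.        ]
side [ 503.65472062 -307.05499677   67.        ]
side [ 467.85060859 -311.78484932   67.        ]
side [ 461.62986445 -242.59101093   67.        ]
side [ 497.53634978 -240.97340483   67.        ]
sidefoot [ 517.87458813 -314.86342853    8.        ]
sidefoot [ 456.60938507 -321.53384958    8.        ]
sidefoot [ 450.60394423 -234.71182955    8.        ]
sidefoot [ 509.51507672 -232.07955361    8.        ]
```

```bash
python3 - <<'E'
from h import *
for nm,uv,z in [('wide',(414.5,199),67),('widefoot',(405,207),8),('narrowfoot',(298,170),8),('tweezers',(467,292),5),('purple',(180,144),15),('bottle base',(248,75),0),('box',(347,100),0),('paper corner',(513,132),0),('blue stop',(193,311),60)]:
    p=plane('top',uv,z);print(nm,np.round(p),np.round(proj('side',p),1))
E
```

```text
wide [ 483. -287.   67.] [299.3 152.4]
widefoot [ 479. -288.    8.] [300.6 174.7]
narrowfoot [560. -82.   8.] [245.7 225.1]
tweezers [ 314. -392.    5.] [372.7 159.7]
purple [618. 151.  15.] [173.1 309.1]
bottle base [771.  15.   0.] [124.3 248.4]
box [ 709. -190.    0.] [192.6 191.7]
paper corner [ 630. -524.    0.] [259.6 129.1]
blue stop [298. 112.  60.] [385.2 296.5]
```

My error: I left out the montage's 400 px offset. The projections agree once that is corrected, so I redo the cradle corners.

```bash
python3 - <<'E'
from h import *
P=[]
for c in [(546,97),(683,90),(693,172),(561,186)]:
    p=plane('top',(360+(c[0]-400)/4,165+c[1]/4),67);P.append(p);print('top',p)
print('c',np.mean(P,0))
for c in [(485,105),(504,232),(670,214)]:
    print('foot',plane('top',(360+(c[0]-400)/4,165+c[1]/4),8))
S=[]
for c in [(567,370),(630,371),(625,432),(559,428)]:
    S.append(plane('side',(250+(c[0]-400)/4,130+(c[1]-300)/4),67))
print(np.round(S,1),np.mean(S,0))
F=[]
for c in [(545,450),(648,453),(640,533),(535,526)]:
    F.append(plane('side',(250+(c[0]-400)/4,130+(c[1]-300)/4),8))
print(np.mean(F,0))
E
python3 - <<'E'
from plant import bot
print(bot.read_state()['t'])
for n in [(494,125,43)]:
  pass
E
```

```text
top [ 502.16679028 -255.96491409   67.        ]
top [ 503.63564256 -318.33380556   67.        ]
top [ 465.79398555 -319.19509757   67.        ]
top [ 461.11719691 -259.38658187   67.        ]
c [ 483.17840383 -288.22009977   67.        ]
foot [ 512.07548218 -244.20529875    8.        ]
foot [ 448.88773738 -248.74799605    8.        ]
foot [ 455.39495243 -329.97770116    8.        ]
[[ 503.7 -307.1   67. ]
 [ 467.9 -311.8   67. ]
 [ 461.6 -242.6   67. ]
 [ 497.5 -241.    67. ]] [ 482.66788586 -275.60106546   67.        ]
[ 483.65074854 -275.79716532    8.        ]
0.1
```

```bash
cat >> h.py <<'E'
from scipy.spatial.transform import Rotation as Ro
def down(psi):
    c,s=np.cos(psi),np.sin(psi)
    return Ro.from_matrix(np.array([[-s,c,0],[c,s,0],[0,0,-1.]])).as_quat()
def best(p,psi):
    r=[]
    for k in(psi,psi+np.pi,psi-np.pi):
        j=bot.solve_ik(p,down(k))
        if j is not None:r.append((abs(j[5]),k,np.round(j,2)))
    return min(r,key=lambda v:v[0])
E
python3 - <<'E'
from h import *
u=lambda x,y:(115+x/4,165+y/4)
a,b=plane('top',u(360,107),6),plane('top',u(356,230),6);print('foot edge',a,b,(a-b)[1]/(a-b)[0])
a,b=plane('top',(88,220.5),6),plane('top',u(350,230),6);print('foot long',a,b,(a-b)[0]/(a-b)[1])
for cx,z in((250.5,62),(215.5,67.2),(147,72.5+5),(77.5,77.8)):
  pass
for i,(x,y) in enumerate([(284.5,158),(215.5,155),(147,152.5),(77.5,150)]):print(i,plane('top',u(x,y),62+i*30*.1736))
for p,psi in(([494,125,43],-.06),([484,-287.5,41],.068),([494,125,160],-.06),([484,-287.5,160],.068)):print(best(p,psi))
E
```

```text
foot edge [521.45645187 102.80286529   6.        ] [460.23514812 104.45959605   6.        ] -0.027061343936275132
foot long [470.62080845 330.41500583   6.        ] [460.31845421 107.37751292   6.        ] 0.046191131837317836
0 [485.8936141  126.32081826  62.        ]
1 [487.13595463 156.17929318  67.208     ]
2 [488.11134665 185.36155938  72.416     ]
3 [489.070069   214.54113981  77.624     ]
(np.float64(0.6937377903150201), -3.201592653589793, array([ 0.63,  0.29, -0.58,  0.  , -0.7 , -0.69]))
(np.float64(0.2563350183477935), 3.209592653589793, array([-0.19,  0.37, -0.46,  0.  , -0.74,  0.26]))
(np.float64(0.6937377903150201), -3.201592653589793, array([ 0.63,  0.14, -0.44,  0.  , -0.99, -0.69]))
(np.float64(0.2563350183477935), 3.209592653589793, array([-0.19,  0.23, -0.33,  0.  , -1.01,  0.26]))
```

```bash
python3 - <<'E'
from h import *
bot.move_gripper(72)
_,k,_=best([493,125.5,150],-.04)
bot.move_ptp([493,125.5,150],down(k))
bot.line_to([493,125.5,85],150)
s=bot.read_state();print(s['t'],s['tcp_pos'],s['width'],proj('top',np.array([493,125.5,85])),proj('side',np.array([493,125.5,85])))
t,S=snap('top'),snap('side')
c=lambda im,x,y:cv2.resize(im[y:y+100,x:x+100],(400,400),interpolation=cv2.INTER_CUBIC)
cv2.imwrite('pics/m1.png',np.hstack([c(t,135,150),c(S,200,225)]))
E
```

```text
4.0667 [493.46188413 125.4165723   85.37998796] 71.97406320418133 [183.55449262 198.08669444] [252.84011318 274.89194953]
```

View pics/m1.png

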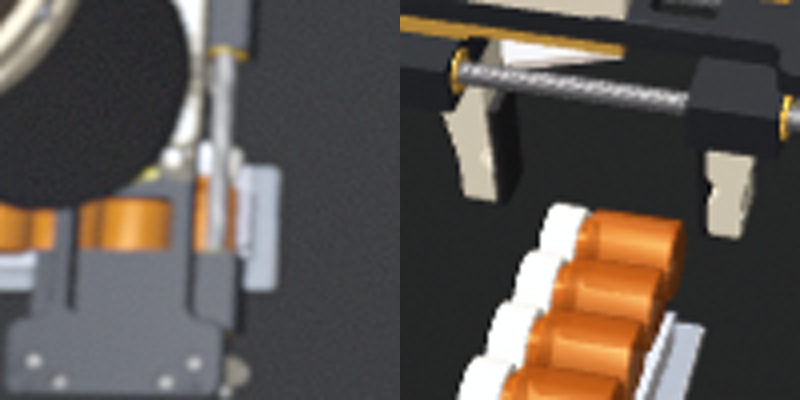

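The side view agrees with the calculation: the finger tips straddle vial_a near (252,275), with the vial centre near (254,286). I descend and grip.

```bash
python3 - <<'E'
from h import *
bot.line_to([493,125.5,45],60)
s=bot.read_state();print(s['t'],s['tcp_pos'],s['contact_force'])
bot.move_gripper(40,20)
s=bot.read_state();print(s['t'],s['width'],s['finger_force'],s['contact_force'])
if s['width']>46:
    bot.line_to([493,125.5,125],60)
    s=bot.read_state();print(s['t'],s['width'],s['finger_force'],s['contact_force'])
t,S=snap('top'),snap('side')
c=lambda im,x,y:cv2.resize(im[y:y+100,x:x+100],(400,400),interpolation=cv2.INTER_CUBIC)
cv2.imwrite('pics/m2.png',np.hstack([c(t,135,150),c(S,200,225)]))
E
```

```text
4.9833 [493.17291485 125.56909792  45.05057485] [0.10234881 0.29212352 0.58681906]
5.4833 50.13258069549499 19.9702325463295 [-0.50470071  0.06737258  2.14198606]
6.9667 49.595689925768326 19.968574047088623 [ 0.02715705 -0.11738022 -0.2510724 ]
```

View pics/m2.png

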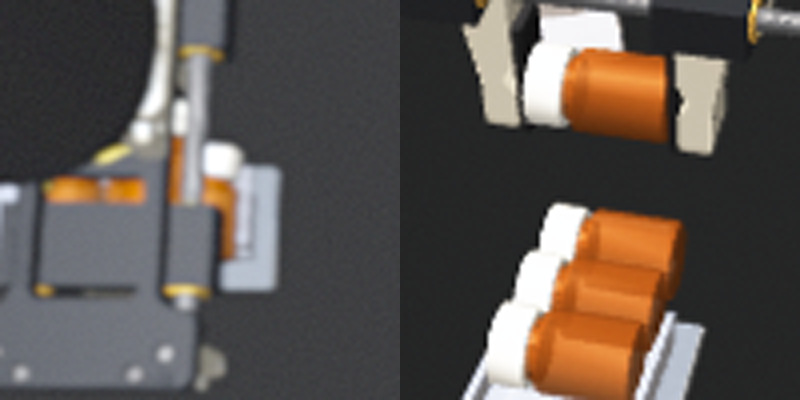

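Vial_a is held between the pads at about (249,248) in the side view, and three vials have rolled down with vial_b at the stop. Next I move above the cradle.

```bash
python3 - <<'E'
from h import *
print(proj('side',np.array([493,125.5,142])))
C=[484,-287.5]
_,k,_=best([*C,125],.068)
bot.line_to([493,125.5,140],100)
bot.move_ptp([*C,125],down(k))
bot.line_to([*C,75],120)
s=bot.read_state();print(s['t'],s['tcp_pos'],s['width'],s['finger_force'],proj('side',np.array([*C,92])),proj('top',np.array([*C,92])))
t,S=snap('top'),snap('side')
cv2.imwrite('pics/S3.png',S)
c=lambda im,x,y:cv2.resize(im[y:y+80,x:x+80],(400,400),interpolation=cv2.INTER_CUBIC)
cv2.imwrite('pics/m3.png',np.hstack([c(t,375,150),c(S,260,110)]))
E
```

```text
[250.87191041 245.64978568]
9.4583 [ 484.5325958  -287.23101191   75.3339572 ] 50.0906238119994 19.968581199645996 [299.18494203 142.26240282] [419.65798702 195.68650539]
```

View pics/m3.png

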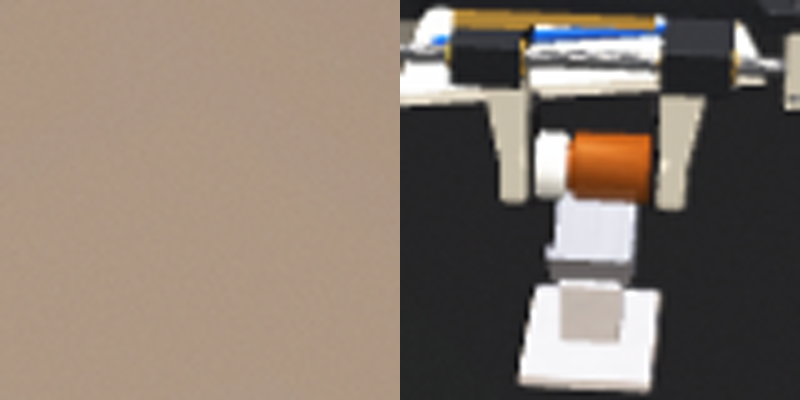

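```bash
python3 - <<'E'
from h import *
C=np.array([484,-287.5])
R=lambda dx,dy,z:np.round((proj('side',np.array([C[0]+dx-.068*dy,C[1]+dy+.068*dx,z]))-[260,110])*5+[400,0])
for z,w,l in((67,28.5,18),(8,40,30),(0,40,30)):
    print(z,[R(sx*l,sy*w,z).tolist() for sx,sy in((1,-1),(-1,-1),(-1,1),(1,1))])
E
```

```text
67 [[561.0, 180.0], [639.0, 183.0], [631.0, 245.0], [549.0, 241.0]]
8 [[537.0, 277.0], [662.0, 283.0], [653.0, 373.0], [520.0, 366.0]]
0 [[537.0, 291.0], [661.0, 297.0], [652.0, 388.0], [520.0, 381.0]]
```

```bash
python3 - <<'E'
from h import *
S=cv2.imread('pics/S3.png').min(2);t=cv2.imread('pics/top0.png').min(2)
for u in(289,292,296,300,304,308):print(u,'v146..',S[146:192,u].tolist())
for v in(194,199,204,208,212,216):print('top',v,'u378..',t[v,378:438].tolist())
C=[484,-287.5]
for z,w in((67,28.5),(8,40),(0,40)):
  for sy in(-1,1):
    print(z,sy*w,'side',np.round(proj('side',np.array([C[0]-.068*sy*w,C[1]+sy*w,z])),1),'top',np.round(proj('top',np.array([C[0]-.068*sy*w,C[1]+sy*w,z])),1))
E
```

```text
289 v146.. [197, 177, 155, 100, 36, 36, 36, 36, 36, 36, 36, 35, 46, 129, 172, 137, 62, 61, 36, 36, 65, 218, 246, 245, 245, 245, 245, 244, 244, 245, 245, 246, 246, 245, 245, 245, 246, 246, 245, 219, 176, 107, 36, 36, 37, 36]
292 v146.. [195, 183, 164, 169, 222, 225, 225, 225, 224, 227, 227, 227, 227, 226, 224, 194, 97, 98, 98, 119, 239, 202, 188, 188, 188, 190, 189, 187, 188, 189, 190, 193, 239, 246, 245, 245, 245, 245, 245, 238, 182, 123, 36, 37, 36, 36]
296 v146.. [18, 25, 33, 59, 196, 229, 230, 229, 228, 229, 229, 228, 228, 227, 227, 223, 98, 98, 98, 116, 227, 201, 178, 177, 175, 173, 174, 176, 176, 175, 176, 181, 227, 245, 245, 246, 246, 245, 245, 244, 178, 165, 36, 36, 37, 36]
300 v146.. [18, 22, 33, 49, 160, 229, 229, 229, 229, 229, 229, 229, 229, 230, 229, 227, 133, 99, 99, 110, 194, 224, 176, 176, 176, 176, 176, 176, 178, 178, 176, 178, 208, 245, 245, 246, 245, 245, 245, 246, 189, 176, 46, 36, 36, 37]
304 v146.. [18, 19, 34, 47, 152, 228, 227, 228, 227, 227, 226, 227, 226, 226, 227, 226, 165, 98, 98, 99, 111, 151, 193, 195, 195, 195, 194, 197, 223, 226, 240, 240, 242, 245, 245
[... 1659 characters left out ...]
 224, 225, 228, 229, 227, 228, 231, 234, 235, 234, 235, 236, 236, 236, 236, 236, 234, 215, 169, 98, 64, 59, 63, 64, 61, 62, 62, 62, 63, 61]
top 216 u378.. [61, 61, 62, 59, 61, 80, 145, 206, 232, 236, 234, 233, 234, 234, 234, 235, 236, 236, 236, 236, 234, 234, 233, 232, 233, 233, 233, 233, 233, 232, 233, 234, 234, 234, 234, 234, 235, 237, 236, 235, 236, 235, 234, 235, 235, 235, 235, 230, 206, 142, 74, 60, 62, 63, 60, 63, 65, 62, 63, 62]
67 -28.5 side [299.9 146.3] top [430.4 197.1]
67 28.5 side [298.  158.5] top [399.1 200.1]
8 -40 side [299.9 165.9] top [424.7 202.7]
8 40 side [297.2 183.9] top [384.1 206.6]
0 -40 side [299.8 168.8] top [423.2 203.5]
0 40 side [297.2 186.9] top [383.  207.3]
```

Both views agree on the cradle centre to about 3 mm, at x≈484 and y between −285 and −288. I lower in small steps and use the side force to centre the vial in the V.

```bash
python3 - <<'E'
from h import *
y=-286.3;z=52
bot.line_to([484,y,z],60);bot.pause(.2)
f0=bot.read_state()['contact_force'];print(f0)
while z>41.5:
    z-=1;bot.line_to([484,y,z],30);bot.pause(.1)
    s=bot.read_state();f=s['contact_force']-f0;print(z,y,np.round(f,2),np.round(s['tcp_pos'],1))
    if abs(f[1])>1 and f[2]<6*1.5: y+=.7*np.sign(f[1])
    if f[2]>6 : break
print(s['t'])
S=snap('side');cv2.imwrite('pics/S4.png',S)
cv2.imwrite('pics/m4.png',cv2.resize(S[110:190,260:340],(400,400),interpolation=cv2.INTER_CUBIC))
E
```

```text
[ 0.40450354  0.78106272 -0.12130571]
51 -286.3 [-0.64 -0.69 -0.42] [ 484.1 -286.3   51.1]
50 -286.3 [-0.72 -0.67  0.65] [ 484.  -286.3   50. ]
49 -286.3 [-0.61 -1.48 -0.62] [ 484.  -286.3   49. ]
48 -287.0 [-0.2  -0.79 -1.1 ] [ 484. -287.   48.]
47 -287.0 [-0.48 -1.16 -0.38] [ 484. -287.   47.]
46 -287.7 [-1.5  -0.28 -0.88] [ 484.  -287.7   46. ]
45 -287.7 [-0.76 -0.2  -1.09] [ 484.  -287.7   45. ]
44 -287.7 [ 0.02 -0.58 -0.34] [ 484.  -287.7   44. ]
43 -287.7 [-1.27  1.24  6.59] [ 484.1 -287.7   43.4]
13.4417
```

View pics/m4.png

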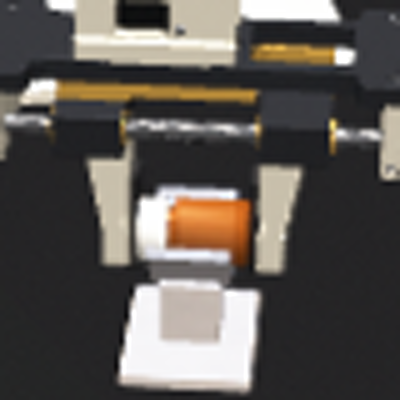

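The vial sits in the V: contact came at TCP z≈43, the expected seat height. In the crop it is centred at x≈193 between the cradle edges at 150 and 237. I release, retreat and check.

```bash
python3 - <<'E'
from h import *
bot.move_gripper(53);bot.pause(.2);bot.move_gripper(72)
p=bot.read_state()['tcp_pos'];bot.line_to([p[0],p[1],130],80)
_,k,_=best([480,-60,230],0.)
bot.move_ptp([480,-60,230],down(k))
bot.move_joints([1.5,*bot.read_state()['joint_pos'][1:]]) if False else None
s=bot.read_state();print(s['t'],s['width'],s['contact_force'],s['finger_force'])
t,S=snap('top'),snap('side')
cv2.imwrite('pics/m5.png',np.hstack([cv2.resize(t[165:245,370:450],(260,260)),cv2.resize(S[110:190,260:340],(260,260)),cv2.resize(S[225:325,200:300],(260,260))]))
for x in (3.,): print(proj('top',np.array([484,-287.7,60])),proj('side',np.array([484,-287.7,60])))
E
```

```text
16.8167 72.03641677411497 [ 0.20259329 -0.09597758  0.64165954] 0.0
[413.54668213 199.3448423 ] [298.96414092 154.95446152]
```

View pics/m5.png

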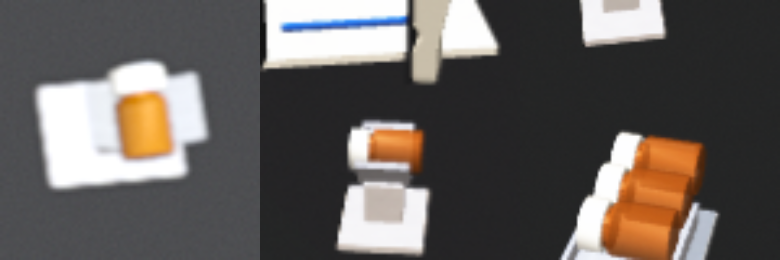

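The top view shows vial_a lying along the groove, centred at about (413.6,199), where I predicted (413.5,199.3). The side view shows vial_b at the stop, and the gripper is clear, so I hand the job in.

```bash
python3 - <<'E'
from plant import bot
print(bot.close_job())
E
```

```text
the job is handed in; nothing more can be done
None
```

I laid vial_a along the groove and centred in the wide V cradle, vial_b rolled down to the stop by itself, and I handed the job in at about 17 s; the interface gave no verdict.

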